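Centre the egg cup on the caddy's top tier

ROBOT

A 6-joint arm with a two-finger parallel gripper is mounted at the origin on the work surface. World frame = base frame: x ahead of the robot, y to its left, z up, the work surface at z = 0. Lengths are in mm, angles in rad, forces in N, time in s.
With the tool pointing down it reaches from about 275 to 750 mm from the base axis. Payload 10.2 kg.
Tool frame: the origin (TCP) lies midway between the tips of the shut fingers; the grasp point (between the pads) lies 19 mm behind it; z points along the fingers, y is the direction in which the jaws open and shut (so a half turn about z gives the same grasp; the last joint's range is limited). The gripper opens to 85 mm and grips with 20 to 120 N. Pads are 22 mm wide; open, the fingers measure 114 mm over their backs; the gripper's body (76 mm by 85 mm) begins 54 mm behind the grasp point. The pads swing forward as they close: fully open they stand 13 mm farther back than shut.
Start: joints at [-1.529, 0.313, 1.498, -0, 1.331, -0.223], TCP at [137.388, -506.711, 231.294] pointing down, gripper open.
Joint ranges: [-2.94, 2.94], [-0.97, 2.17], [0.19, 2.56], [-1.23, 4.37], [0.02, 3.11], [-2.88, 2.88]. Speed limits (rad/s): [2.39, 2.39, 3.01, 3.14, 3.14, 3.14].

INTERFACE

Orientations are given as a unit quaternion [w, x, y, z].
In Python, from plant import r, optics, order, spotter gives the robot as it stands. The module is installed in compiled form; this text tells all that it offers.
- The arm moves only by the tool play_rows, never from a script. Its argument "rows" is a list of rows, each a list of 3 entries, a list of its own where there are three numbers: the shift along the tool's x, y, z in units of 40 mm (1.0 is 40 mm), then the turn, a rotation vector about the tool's x, y, z in units of 6 degrees (1.0 is 6 degrees), then the opening, from 0 (shut) to 1 (fully open). A call has 1 to 10 rows; each row is the pose to reach, as a shift and turn from the pose measured when the call began, along the tool's axes at that moment; what a row does not reach only later rows make up. A row lasts 1/12 s, in which the tool goes at most 41.7 mm and 7.16 degrees, less where a joint would pass 70% of its speed; a pose out of reach is approached as far as the arm can. A call with a gripper value outside its range is refused whole. The fingers move at their own pace and stop on an object; "squeeze" is the grip in N (left out, the last holds). Time passes only in rows, so rows that repeat a pose let the fingers close. It gives the time, the measured TCP pose, the force and the opening at its end, in the units of the state.
- r.get_state(): the state, without advancing time (a new reading comes with each control period).
- optics.read_camera(name): name is "scene" or "top"; returns a dict with "pixels" (480x640x3 uint8, red, green, blue), "vertical_fov" (degrees; the focal length in pixels is half the picture's height over the tangent of half this angle, whatever the lens; pixels are square), "cx", "cy" (the principal point, pixels), "pose" (4x4, takes a point from camera to world coordinates). Camera axes: x right, y down, z forward; pixel columns grow to the right and rows downward; lengths in mm; the calibration is good to about 2 mm. A picture is of the moment at which its call begins. There is no depth.
- order.finish_job(): hands the job in, once; it reports no verdict.
Trained networks look in the newest picture that a camera, given by its name, has taken for a name from the list of things; names that differ only in an ending like _2 or _b are one class to them, and where a whole thing is asked for, a point or a joint stands for the part that bears it (a point fixed in the world has none). Each returns a list of dicts, best first, with "score" (0 to 1); they miss things now and then, are a little off and sometimes report something else, mostly with a low value. They report only what shows in the picture. A call takes as long as a camera call.
- spotter.silhouettes(camera, label): "pixels" (480x640 bool, what is visible of it) and "uv" ([column, row] in pixels, amid what is visible of it).
- spotter.pinpoint(camera, label): "uv" ([column, row] in pixels: a listed point, or the origin of a listed thing).
The state is a dict: "clock": time; "q": joint angles; "qd": joint speeds; "effort": joint torques, N m; "ee_pos": TCP position; "tool_rot": TCP orientation; "force": force on the tool from outside, world axes, zero at the start; "moment": the same for the moment, N m; "finger_gap": finger opening in mm.
Only numpy, scipy, OpenCV 4.12 (cv2) and the standard library are available. Lean on these libraries where they do the work, as an engineer would, in place of code of your own. Each camera call takes 0.05 s, during which the arm holds its last target. There are 200 camera calls.

TASK

The tippy white egg cup on the small top tier of the chrome caddy has been left off to one side: with light fingertip pushes low on its foot, nudge it to the middle of that tier, so that its foot stands wholly inside the ring engraved there. Push it gently, never pinch, lift or topple it, do not turn the caddy, leave everything else where it is, and finish clear of it all.

Things in the scene. Friction and masses are not known exactly. Their poses are not given: they have to be found in the camera images.
- egg_cup: White porcelain egg cup on the caddy's top tier, round, 58 mm tall, about 90 g, top-heavy. Origin: centre of its underside, z up its axis. From below: pad 26 mm across (0-3 mm up), all it stands on; foot flange 48 mm across, its widest part (3-11 mm up); cone; stem 14 mm across (19-30 mm); bowl (30-58 mm), 44 mm across at the rim. Over 12 N on it is too much.
- egg_cup_foot (a point): Centre of the egg cup's foot flange, 7 mm above its underside. Pushed slowly (25 mm/s) at this height the cup slides upright and stops with the push; pushed at the bowl it tips over; struck fast it slides on too far. A vertical finger with its tip 4 mm above the tier meets the flange first.
- top_tier (a point): Centre of the upper face of the caddy's small round top tier, on its turning axis, z up. A flat rimless steel disc 128 mm across, 8 mm thick, upper face 130 mm above the table. A thin ring 63 to 66 mm across is engraved round the centre (nothing to feel). Only the egg cup stands on it.
- caddy_base: The caddy's fixed round foot, 150 mm across, 12 mm high, on the table; origin: centre of its underside. Above it the lower tier, 284 mm across, upper face 24 mm above the table, carries the jam pot and the pitcher, both lower than the top tier.
- caddy (a joint): Turning angle of the caddy's two tiers about the vertical axis, rad, 0 at the start, counter-clockwise from above positive. Stiff to turn (about 0.08 N m), so a push aimed at the centre does not turn it. The foot of the caddy does not shift.
- spare_cup: A second egg cup of the same shape, standing on the table away from the caddy. Not to be moved. Origin: centre of its underside.
- jam_pot: White porcelain jam pot with slotted lid, 68 mm across, 84 mm tall, on the caddy's lower tier. Not to be moved. Origin: centre of its underside.
- pitcher: Small stainless milk pitcher, 62 mm across, 68 mm tall, with a side handle, on the caddy's lower tier. Not to be moved. Origin: centre of its underside.
- plate: Beige ceramic plate, 210 mm across, 18 mm tall, on the table. Not to be moved. Origin: centre of its underside.
- spreader: Bamboo spreader, 149 mm long, 22 mm wide, 6 mm thick, flat on the table. Not to be moved. Origin: middle of its underside, x along its length.
- honey: Amber glass jar with steel cap, 60 mm across, 85 mm tall, on the table. Not to be moved. Origin: centre of its underside.
- mug: Beige mug, 80 mm across, 90 mm tall, on the table. Not to be moved. Origin: centre of its underside.

How it is judged:
By the outcome, as a careful person would: the job done as asked, in the order asked, and still so for the second after the job is handed in, with the robot touching nothing.
It also fails if it takes over 48 s, if anything falls off the work surface, if the arm or the gripper's body presses on something with over 40 N, if the wrist force passes 120 N, or if a joint passes its speed limit or range.

## Working session

There is one attempt and no reset: what is moved stays moved. The work goes in short steps, Python scripts to look and compute and a tool call to move; the robot and the scene stay as the last step left them, time stands still between calls to the robot, and variables do not carry over. Pictures are saved under pics/ and viewed, about 8 in all and at most 12, crops included, and the job is handed in when it is done.

Besides the shell and the picture viewer there is one more tool, called in YAML: its name, and indented under it one key for each argument. play_rows: Moves the arm, as the interface text tells. Its arguments: {"type":"object","properties":{"rows":{"type":"array","items":{"type":"array"}},"squeeze":{"type":"number"}},"required":["rows"]}

```bash
mkdir -p pics; cat > h.py <<'E'
import numpy as np, cv2
from plant import r, optics, order, spotter
def K(c):
    f=c["pixels"].shape[0]/2/np.tan(np.radians(c["vertical_fov"])/2); return f,c["cx"],c["cy"]
def at_z(c,uv,z):
    f,cx,cy=K(c); P=np.array(c["pose"]); d=P[:3,:3]@np.array([(uv[0]-cx)/f,(uv[1]-cy)/f,1]); o=P[:3,3]
    return o+d*(z-o[2])/d[2]
def proj(c,p):
    f,cx,cy=K(c); P=np.array(c["pose"]); q=P[:3,:3].T@(np.array(p)-P[:3,3]); return np.array([cx+f*q[0]/q[2],cy+f*q[1]/q[2]])
def save(c,n): cv2.imwrite("pics/"+n,c["pixels"][:,:,::-1])
E
python3 - <<'E'
from h import *
np.set_printoptions(precision=1,suppress=True)
Z=dict(egg_cup=130,egg_cup_foot=137,top_tier=130,caddy_base=0,spare_cup=0,jam_pot=24,pitcher=24,honey=0,mug=0,plate=0)
for n in("scene","top"):
    c=optics.read_camera(n); save(c,n+"0.png"); print(n,c["vertical_fov"],np.array(c["pose"])[:3,3],np.array(c["pose"])[:3,2])
    for k,z in Z.items():
        for d in spotter.pinpoint(n,k)[:2]: print(k,round(d["score"],2),np.array(d["uv"]),at_z(c,d["uv"],z))
s=r.get_state(); print(s["clock"],s["ee_pos"],s["tool_rot"],s["finger_gap"],s["force"])
E
```

```text
scene 57.006452586729345 [1227.5 -261.1  827.3] [-0.7  0.2 -0.7]
egg_cup 0.86 [339.7 233.4] [573.1   3.5 130. ]
egg_cup_foot 0.74 [337.9 232.6] [575.9  -2.  137. ]
egg_cup_foot 0.63 [498.4 255.8] [755.9 288.5 137. ]
top_tier 0.89 [330.  232.2] [562.  -15.6 130. ]
caddy_base 0.86 [328.1 269.6] [559.6 -19.4   0. ]
spare_cup 0.7 [198.2 286.7] [ 504.3 -330.     0. ]
spare_cup 0.29 [191.4 339.3] [ 645.2 -365.2    0. ]
pitcher 0.91 [334.1 293.1] [649.7 -37.6  24. ]
honey 0.74 [194.  339.6] [ 647.9 -360.     0. ]
mug 0.56 [496.5 255.9] [660.9 392.9  -0. ]
plate 0.65 [437.3 193.3] [393.8 378.2   0. ]
top 48.07973045494788 [ 438.9  -35.5 1509.9] [ 0.1 -0.  -1. ]
egg_cup 0.56 [286.8 213.1] [576.6   2.  130. ]
egg_cup_foot 0.78 [286.8 213.4] [575.1   1.9 137. ]
top_tier 0.95 [299.8 217.9] [563.6 -31.2 130. ]
caddy_base 0.74 [296.  219.1] [572.1 -20.    0. ]
spare_cup 0.66 [406.1 240.5] [ 506.  -328.6    0. ]
jam_pot 0.65 [285.2 254.9] [471.4  11.3  24. ]
pitcher 0.89 [299.9 189. ] [653.8 -32.6  24. ]
honey 0.58 [415.3 190.9] [ 645.9 -358.9    0. ]
mug 0.67 [148.1 194.4] [649.7 395.4   0. ]
plate 0.71 [150.9 282.6] [401.8 387.9   0. ]
1.1 [ 137.4 -506.7  231.3] [0.  1.  0.1 0. ] 85.21690211095608 [ 0.8 -0.1 -0.5]
```

View pics/top0.png

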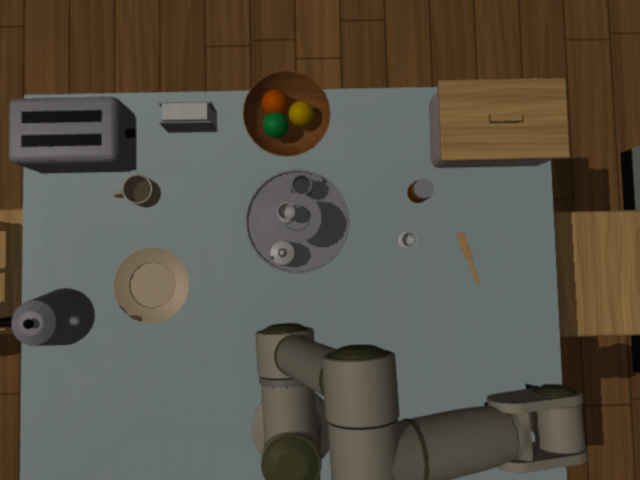

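View pics/scene0.png

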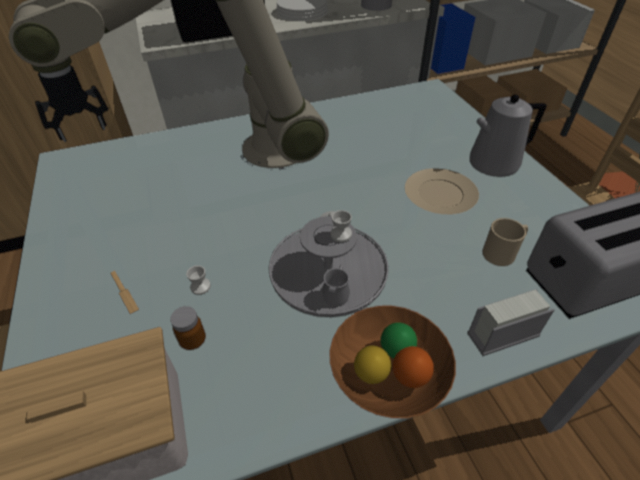

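The top view shows the cup at about (287,213), off to the left of the tier centre at (299,217). The scene view shows the cup at (341,225) and the tier at (329,234). I'll refine both by overlaying projected circles.

```bash
cat >> h.py <<'E'
def circ(c,x,y,z,d):
    a=np.linspace(0,2*np.pi,73); return np.array([proj(c,[x+d/2*np.cos(t),y+d/2*np.sin(t),z]) for t in a])
def overlay(c,cen,circles,w,S):
    u,v=[int(t) for t in cen]; w=int(w); im=c["pixels"][v-w:v+w,u-w:u+w,::-1].astype(float)
    im=np.clip(im*1.5,0,255).astype(np.uint8); im=cv2.resize(im,None,fx=S,fy=S,interpolation=cv2.INTER_CUBIC)
    for (x,y,z,d,col) in circles:
        p=((circ(c,x,y,z,d)-[u-w,v-w]+.5)*S).astype(np.int32); cv2.polylines(im,[p],True,col,1)
    return im
E
python3 - <<'E'
from h import *
np.set_printoptions(precision=1,suppress=True)
ims=[]
for n in("top","scene"):
    c=optics.read_camera(n)
    for lab,z in(("egg_cup",None),("top_tier",None)):
        for d in spotter.silhouettes(n,lab)[:1]:
            m=d["pixels"]; ys,xs=np.nonzero(m); print(n,lab,round(d["score"],2),m.sum(),xs.min(),xs.max(),ys.min(),ys.max())
    for k,z in(("egg_cup_foot",137),("top_tier",130)):
        for d in spotter.pinpoint(n,k)[:1]: print(k,at_z(c,d["uv"],z))
    T=(562,-23); E=(575,1)
    cs=[(*T,130,128,(0,255,0)),(*T,130,64.5,(0,255,255)),(*E,141,48,(0,0,255)),(*E,188,44,(255,0,255)),(562,-23,24,284,(255,128,0))]
    ims.append(overlay(c,proj(c,[562,-15,140]),cs,40,10)[:,:400*2])
cv2.imwrite("pics/ov1.png",cv2.resize(np.hstack(ims),(800,400),interpolation=cv2.INTER_AREA) if 0 else np.hstack([i[150:750,180:580] for i in ims]))
E
```

```text
top egg_cup 0.84 282 277 295 202 221
top top_tier 0.95 7288 246 348 170 272
egg_cup_foot [577.8  -5.4 137. ]
top_tier [563.9 -27.6 130. ]
scene egg_cup 0.7 558 330 351 211 242
scene top_tier 0.87 7567 270 386 217 317
egg_cup_foot [572.9   3.7 137. ]
top_tier [565.6 -12.3 130. ]
```

View pics/ov1.png

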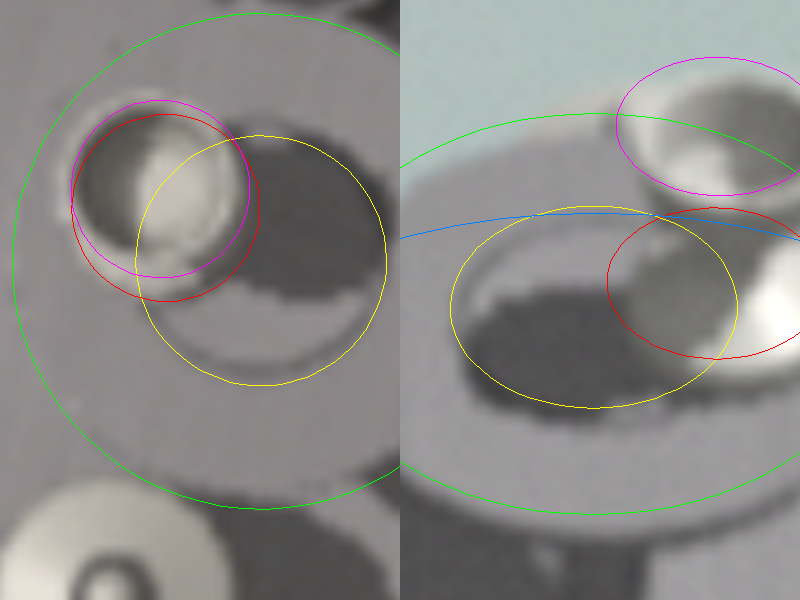

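The overlay shows both true circles lying a few mm further in +x than my guesses. Next I'll fit each circle to the edges, and work out the approach move at the same time.

```bash
cat >> h.py <<'E'
from scipy.spatial.transform import Rotation as R
def fit(c,x0,y0,circs,rng=8,step=.5):
    """grid search: centre whose projected circles lie on the strongest edges"""
    g=cv2.GaussianBlur(cv2.cvtColor(c["pixels"],cv2.COLOR_RGB2GRAY).astype(np.float32),(0,0),.7)
    m=np.minimum(np.hypot(cv2.Sobel(g,5,1,0),cv2.Sobel(g,5,0,1)),60).astype(np.float32)
    best=[]
    for dx in np.arange(-rng,rng+.1,step):
        for dy in np.arange(-rng,rng+.1,step):
            s=0
            for z,d,w in circs:
                p=circ(c,x0+dx,y0+dy,z,d).astype(np.float32)
                s+=w*cv2.remap(m,p[None,:,0],p[None,:,1],1).mean()
            best.append((s,x0+dx,y0+dy))
    return np.mean(sorted(best)[-5:],0)
def goto(xyz,xang,tilt=0):
    """tool down, tool x at world angle xang(deg), then tilted about tool y by tilt deg -> shift units, turn units"""
    s=r.get_state(); q=s["tool_rot"]; R0=R.from_quat([q[1],q[2],q[3],q[0]])
    a=np.radians(xang); X=np.array([np.cos(a),np.sin(a),0]); Zt=np.array([0,0,-1.]); 
    R1=R.from_matrix(np.c_[X,np.cross(Zt,X),Zt])*R.from_euler('y',tilt,degrees=True)
    d=R0.inv().apply(np.array(xyz)-s["ee_pos"])/40; w=np.degrees((R0.inv()*R1).as_rotvec())/6
    return d,w
E
python3 - <<'E'
from h import *
np.set_printoptions(precision=2,suppress=True)
ims=[]
for n in("top","scene"):
    c=optics.read_camera(n)
    T=fit(c,564,-23,[(130,128,1)]); Tr=fit(c,564,-23,[(130,128,1),(130,64.5,.7)]); L=fit(c,564,-23,[(24,284,1)])
    Er=fit(c,576,2,[(188,44,1)]); E=fit(c,576,2,[(188,44,1),(138,48,1)]); print(n,"tier",T,Tr,"lower",L,"cup rim",Er,"both",E)
    cs=[(*Tr[1:],130,128,(0,255,0)),(*Tr[1:],130,64.5,(0,255,255)),(*E[1:],138,48,(0,0,255)),(*E[1:],188,44,(255,0,255))]
    ims.append(overlay(c,proj(c,[567,-10,145]),cs,30,13)[:,:])
im=np.hstack(ims); cv2.imwrite("pics/ov2.png",im); print(im.shape)
s=r.get_state(); q=s["tool_rot"]; print(R.from_quat([q[1],q[2],q[3],q[0]]).as_matrix())
for a in(64.5,-115.5): print(goto((598,48,235),a))
E
```

```text
top tier [ 37.55 564.4  -23.1 ] [ 69.34 567.7  -22.9 ] lower [ 52.24 564.5  -25.  ] cup rim [ 55.12 572.2    3.1 ] both [100.05 573.7    2.4 ]
scene tier [ 46.49 567.9  -25.3 ] [ 77.54 568.2  -25.4 ] lower [ 50.07 562.9  -22.8 ] cup rim [ 54.4 583.    1.4] both [104.5 581.1   2.2]
(780, 1560, 3)
[[ 0.97  0.26 -0.  ]
 [ 0.26 -0.97  0.  ]
 [-0.   -0.   -1.  ]]
(array([ 14.74, -10.37,  -0.09]), array([-0.  ,  0.  , -8.22]))
(array([ 14.74, -10.37,  -0.09]), array([ 0.  ,  0.  , 21.78]))
```

View pics/ov2.png

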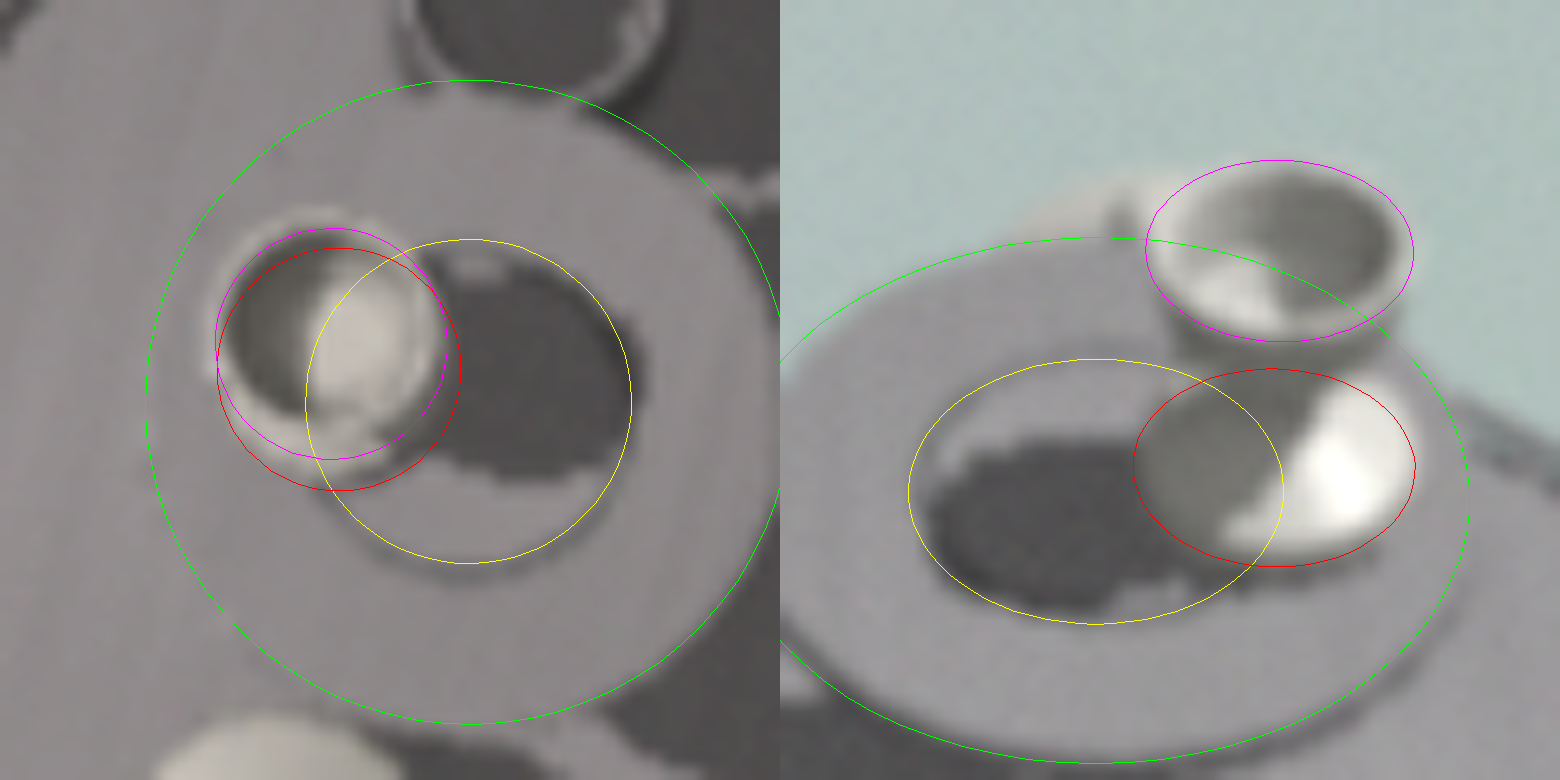

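The scene fit matches the picture. In the top view the cup sits about 3 mm further in +x than fitted. The two views agree on the cup-to-tier offset, about (12, 27) mm, so the push runs at 246°. I'll shut the fingers and travel high to the stand-off point.

play_rows:
  rows:
    - [[14.85, -10.47, -0.1], [0, 0, -8.47], 0]
    - [[14.85, -10.47, -0.1], [0, 0, -8.47], 0]
    - [[14.85, -10.47, -0.1], [0, 0, -8.47], 0]
    - [[14.85, -10.47, -0.1], [0, 0, -8.47], 0]
    - [[14.85, -10.47, -0.1], [0, 0, -8.47], 0]
    - [[14.85, -10.47, -0.1], [0, 0, -8.47], 0]
    - [[14.85, -10.47, -0.1], [0, 0, -8.47], 0]
    - [[14.85, -10.47, -0.1], [0, 0, -8.47], 0]
    - [[14.85, -10.47, -0.1], [0, 0, -8.47], 0]
    - [[14.85, -10.47, -0.1], [0, 0, -8.47], 0]

```text
clock: 2.53
ee_pos: [404.2, -184.0, 233.9]
tool_rot: [0.0, 0.839, 0.545, 0.0]
force: [-0.1, -1.3, -0.5]
finger_gap: -0.1
```

```bash
python3 -c "
from h import *
np.set_printoptions(precision=3,suppress=True)
s=r.get_state();print(s['clock'],s['ee_pos'],s['q'],goto((601.4,53,235),66))"
```

```text
2.5333 [ 404.164 -184.     233.905] [-0.692  0.13   1.72  -0.     1.29  -0.273] (array([ 7.419,  2.094, -0.028]), array([ 0.007,  0.002, -0.001]))
```

play_rows:
  rows:
    - [[7.42, 2.09, 0], [0, 0, 0], 0]
    - [[7.42, 2.09, 0], [0, 0, 0], 0]
    - [[7.42, 2.09, 0], [0, 0, 0], 0]
    - [[7.42, 2.09, 0], [0, 0, 0], 0]
    - [[7.42, 2.09, 0], [0, 0, 0], 0]
    - [[7.42, 2.09, 0], [0, 0, 0], 0]
    - [[7.42, 2.09, 0], [0, 0, 0], 0]
    - [[7.42, 2.09, 0], [0, 0, 0], 0]
    - [[7.42, 2.09, 0], [0, 0, 0], 0]
    - [[7.42, 2.09, 0], [0, 0, 0], 0]

```text
clock: 3.37
ee_pos: [601.3, 53.7, 233.3]
tool_rot: [0.0, 0.838, 0.545, -0.0]
force: [-0.5, 0.2, -0.5]
finger_gap: 0.2
```

```bash
python3 -c "
from h import *
np.set_printoptions(precision=3,suppress=True)
s=r.get_state();print(s['clock'],s['ee_pos'],s['q'],goto((601.4,53,134.5),66))"
```

```text
3.3667 [601.342  53.722 233.295] [-0.104  0.488  1.238 -0.001  1.415  0.313] (array([-0.014,  0.009,  2.47 ]), array([-0.   ,  0.007,  0.013]))
```

play_rows:
  rows:
    - [[0, 0, 0.5], [0, 0, 0], 0]
    - [[0, 0, 1.0], [0, 0, 0], 0]
    - [[0, 0, 1.5], [0, 0, 0], 0]
    - [[0, 0, 2.0], [0, 0, 0], 0]
    - [[0, 0, 2.3], [0, 0, 0], 0]
    - [[-0.01, 0.01, 2.47], [0, 0, 0], 0]
    - [[-0.01, 0.01, 2.47], [0, 0, 0], 0]
    - [[-0.01, 0.01, 2.47], [0, 0, 0], 0]

```text
clock: 4.03
ee_pos: [601.6, 52.5, 135.2]
tool_rot: [0.0, 0.839, 0.545, -0.0]
force: [0.0, 0.6, 0.4]
finger_gap: -0.2
```

```bash
python3 - <<'E'
from h import *
np.set_printoptions(precision=2,suppress=True)
c=optics.read_camera("scene"); s=r.get_state(); p=s["ee_pos"]; print(s["clock"],p,s["force"])
E0=(580,2.5); T=(567,-25)
cs=[(*T,130,128,(0,255,0)),(*T,130,64.5,(0,255,255)),(*E0,138,48,(0,0,255)),(p[0],p[1],p[2],22,(255,0,0))]
cv2.imwrite("pics/s3.png",overlay(c,proj(c,[580,10,160]),cs,38,15))
print(goto((581.2,7.5,134.5),66))
E
```

```text
4.0833 [601.86  52.63 135.67] [0.67 1.81 0.39]
(array([-1.24, -0.01,  0.03]), array([0.02, 0.  , 0.01]))
```

View pics/s3.png

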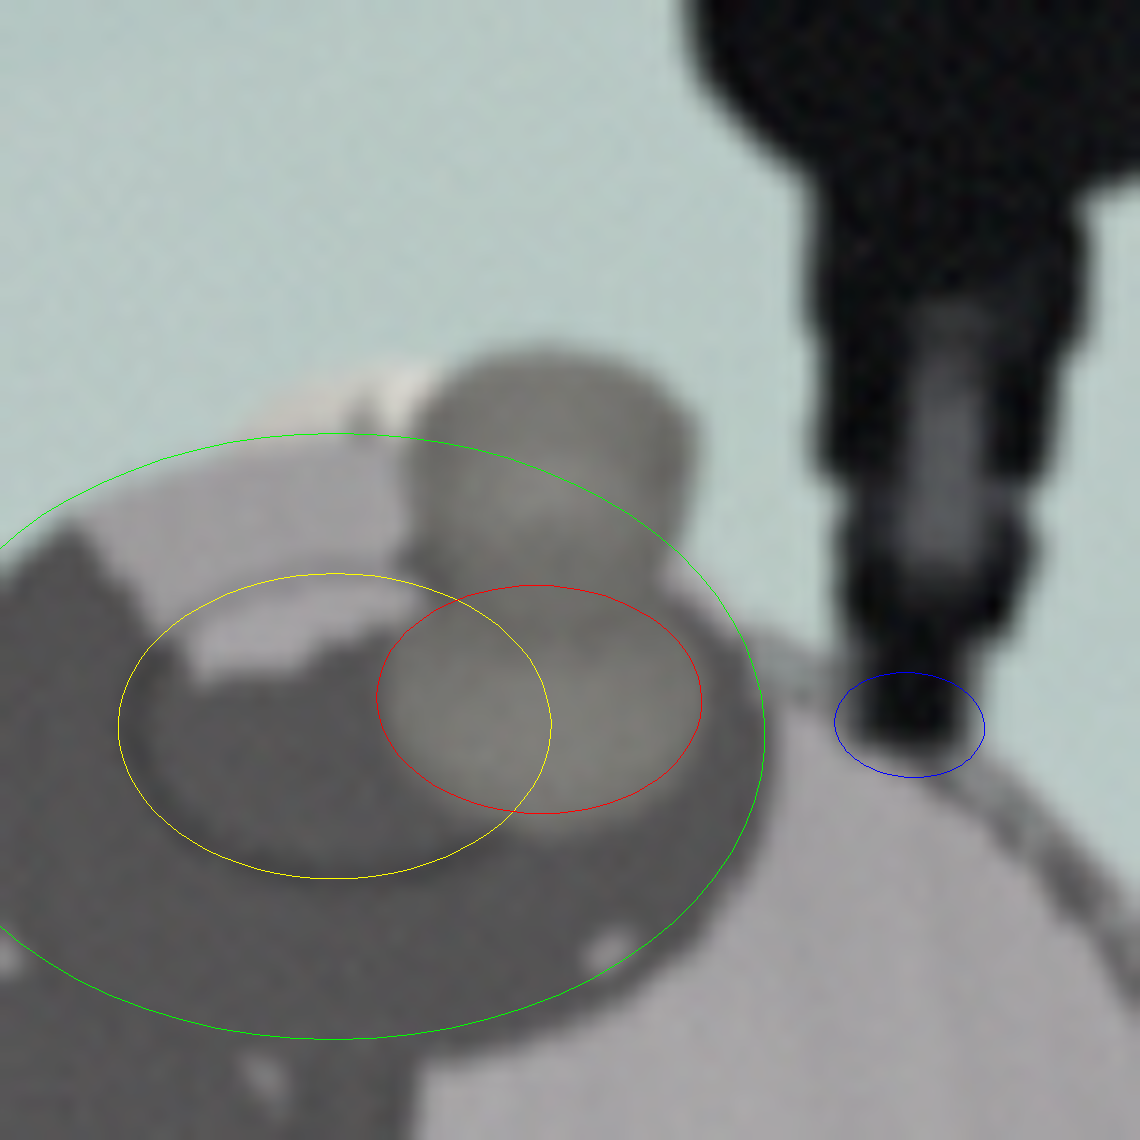

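The scene view shows the cup upright at (545,700) in the crop and the fingertip at (910,735). The finger is narrow at the tip and widens by about 5 mm at bowl height. To be sure only the flange is touched, I'll lean the tool 9° away from the cup.

play_rows:
  rows:
    - [[0, 0, 0], [0, -0.7, 0], 0]
    - [[0, 0, 0], [0, -1.5, 0], 0]
    - [[0, 0, 0], [0, -1.5, 0], 0]
    - [[0, 0, 0], [0, -1.5, 0], 0]

```text
clock: 4.42
ee_pos: [602.2, 53.3, 136.2]
tool_rot: [0.043, 0.836, 0.544, -0.064]
force: [-0.7, 0.4, -0.2]
finger_gap: 0.3
```

```bash
python3 -c "
from h import *
np.set_printoptions(precision=3,suppress=True)
s=r.get_state();p=np.array(s['ee_pos']);u=np.array([.407,.914,0]);T=np.array([567,-24.5,135]);q=s['tool_rot']
print(s['clock'],p,s['force'],R.from_quat([q[1],q[2],q[3],q[0]]).as_matrix()[:,2],'dist',(p-T)@u)
for d in(66,50,36): print(d,goto(T+u*d,66,-9))"
```

```text
4.4167 [602.196  53.255 136.167] [-0.702  0.429 -0.245] [-0.06  -0.142 -0.988] dist 85.39243537886291
66 (array([-0.473, -0.014,  0.103]), array([ 0.025, -0.022,  0.017]))
50 (array([-0.868, -0.015,  0.165]), array([ 0.025, -0.022,  0.017]))
36 (array([-1.214, -0.016,  0.219]), array([ 0.025, -0.022,  0.017]))
```

play_rows:
  rows:
    - [[-0.1, -0.01, 0.045], [0, 0, 0], 0]
    - [[-0.2, -0.01, 0.06], [0, 0, 0], 0]
    - [[-0.3, -0.01, 0.077], [0, 0, 0], 0]
    - [[-0.4, -0.01, 0.092], [0, 0, 0], 0]
    - [[-0.45, -0.01, 0.1], [0, 0, 0], 0]
    - [[-0.5, -0.01, 0.108], [0, 0, 0], 0]
    - [[-0.55, -0.01, 0.116], [0, 0, 0], 0]
    - [[-0.6, -0.01, 0.124], [0, 0, 0], 0]
    - [[-0.65, -0.01, 0.132], [0, 0, 0], 0]
    - [[-0.7, -0.01, 0.14], [0, 0, 0], 0]

```text
clock: 5.25
ee_pos: [590.3, 27.3, 135.0]
tool_rot: [0.043, 0.836, 0.544, -0.064]
force: [0.4, 0.6, 1.3]
finger_gap: -0.4
```

```bash
cat >> h.py <<'E'
def look(name,E0,T=(567,-24.5),cam="scene"):
    np.set_printoptions(precision=3,suppress=True)
    c=optics.read_camera(cam); s=r.get_state(); p=np.array(s["ee_pos"]); u=np.array([.407,.914,0]); Tv=np.array([*T,135.])
    print(s["clock"],p,s["force"],"dist",(p-Tv)@u)
    E=fit(c,*E0,[(188,44,1),(138,48,1)],6); print("cup fit",E)
    for d in spotter.pinpoint(cam,"egg_cup_foot")[:1]: print("net foot",at_z(c,d["uv"],137))
    cs=[(*T,130,128,(0,255,0)),(*T,130,64.5,(0,255,255)),(E[1],E[2],138,48,(0,0,255)),(E[1],E[2],188,44,(255,0,255))]
    cv2.imwrite("pics/"+name,overlay(c,proj(c,[575,0,150]),cs,30,13))
    for d in(48,42,39,36,34,32,30): print(d,goto(Tv+u*d,66,-9)[0])
E
python3 -c "
from h import *
look('s4.png',(581,2),(568,-25.2))"
```

```text
5.3 [590.201  27.014 135.004] [-0.509  0.828  0.161] dist 56.75919014114517
cup fit [ 91.652 578.2    -3.9  ]
net foot [574.401  -6.141 137.   ]
48 [-0.217  0.024  0.034]
42 [-0.366  0.024  0.057]
39 [-0.44   0.024  0.068]
36 [-0.514  0.024  0.08 ]
34 [-0.563  0.024  0.088]
32 [-0.613  0.024  0.095]
30 [-0.662  0.024  0.103]
```

View pics/s4.png

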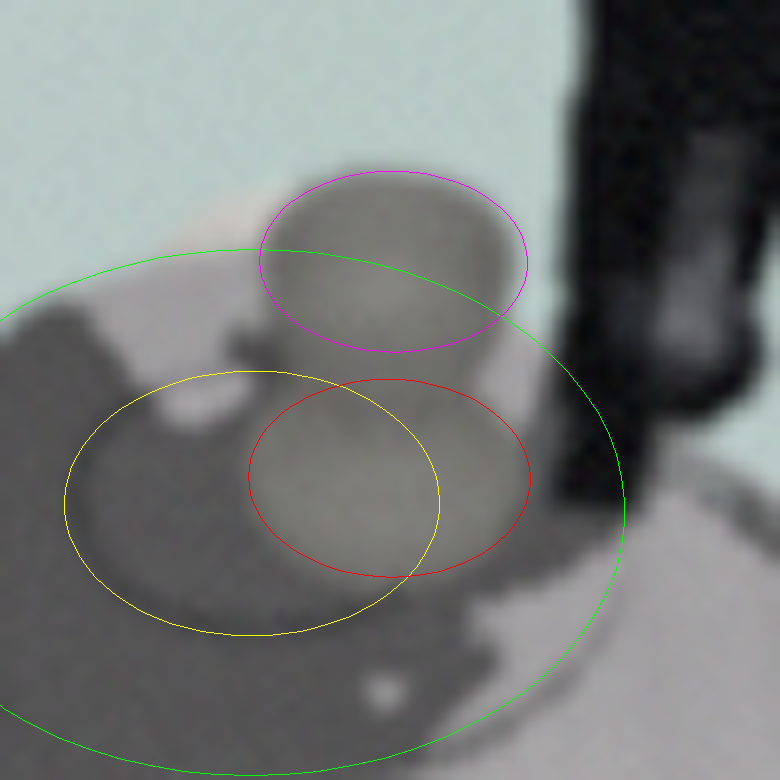

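The cup slid upright: the flange is now at about (388,480) in the crop with the finger beside it and the bowl clear. The offset has dropped from 30 mm to about 24 mm, so I'll continue slowly.

play_rows:
  rows:
    - [[-0.05, 0, 0.008], [0, 0, 0], 0]
    - [[-0.1, 0, 0.016], [0, 0, 0], 0]
    - [[-0.15, 0, 0.024], [0, 0, 0], 0]
    - [[-0.2, 0, 0.031], [0, 0, 0], 0]
    - [[-0.25, 0, 0.039], [0, 0, 0], 0]
    - [[-0.3, 0, 0.047], [0, 0, 0], 0]
    - [[-0.35, 0, 0.055], [0, 0, 0], 0]
    - [[-0.4, 0, 0.062], [0, 0, 0], 0]
    - [[-0.43, 0, 0.067], [0, 0, 0], 0]
    - [[-0.43, 0, 0.067], [0, 0, 0], 0]

```text
clock: 6.18
ee_pos: [583.0, 10.9, 134.9]
tool_rot: [0.043, 0.836, 0.544, -0.064]
force: [-0.2, 0.4, 0.5]
finger_gap: -0.1
```

```bash
python3 -c "
from h import *
look('s5.png',(571,-19),(568,-25.2))"
```

```text
6.2333 [583.072  11.036 134.939] [-0.069  0.371 -0.901] dist 39.25399426422286
cup fit [ 90.852 571.1   -20.3  ]
net foot [561.868 -18.131 137.   ]
48 [ 0.215  0.025 -0.035]
42 [ 0.067  0.024 -0.012]
39 [-0.007  0.024 -0.   ]
36 [-0.081  0.024  0.011]
34 [-0.131  0.024  0.019]
32 [-0.18   0.024  0.027]
30 [-0.229  0.024  0.034]
```

View pics/s5.png

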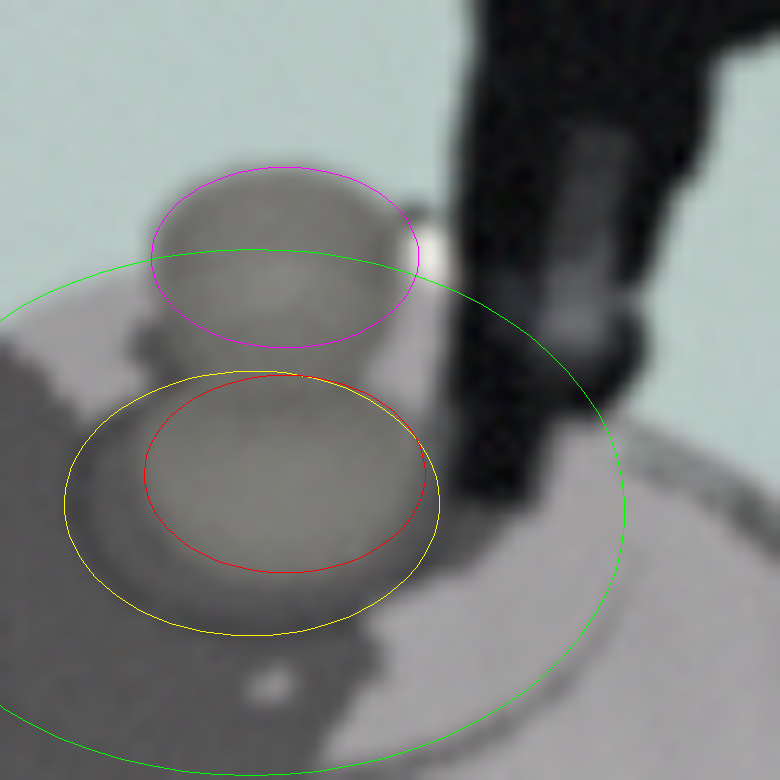

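The foot is nearly centred, at about (279,480) in the crop, with the ring centre at about (252,503). That leaves about 5 mm, so I'll push that far and then back away along the same line.

play_rows:
  rows:
    - [[-0.04, 0, 0.006], [0, 0, 0], 0]
    - [[-0.08, 0, 0.012], [0, 0, 0], 0]
    - [[-0.12, 0, 0.018], [0, 0, 0], 0]
    - [[-0.12, 0, 0.018], [0, 0, 0], 0]
    - [[-0.05, 0, 0.006], [0, 0, 0], 0]
    - [[0.1, 0, -0.018], [0, 0, 0], 0]
    - [[0.4, 0, -0.065], [0, 0, 0], 0]
    - [[0.8, 0, -0.13], [0, 0, 0], 0]
    - [[1.3, 0, -0.21], [0, 0, 0], 0]
    - [[1.5, 0, -0.24], [0, 0, 0], 0]

```text
clock: 7.12
ee_pos: [608.4, 69.4, 135.1]
tool_rot: [0.043, 0.835, 0.545, -0.064]
force: [-0.0, 0.5, -0.2]
finger_gap: -0.0
```

```bash
python3 -c "
from h import *
s=r.get_state();print(s['clock'],s['ee_pos'],s['force'],s['q'],goto((640,130,270),66,-9))"
```

```text
7.1167 [608.44705449  69.43419198 135.0650276 ] [-0.01909659  0.47726198 -0.15412132] [-0.01715375  0.63244498  1.27463601 -0.1488696   1.29540986  0.44300306] (array([ 1.16460942,  0.11961741, -3.5949839 ]), array([ 0.02894355, -0.02548653,  0.03250044]))
```

play_rows:
  rows:
    - [[0.4, 0.0, -1.0], [0, 0, 0], 0]
    - [[0.8, 0.0, -2.0], [0, 0, 0], 0]
    - [[1.0, 0.1, -3.0], [0, 0, 0], 0]
    - [[1.16, 0.12, -3.6], [0, 0, 0], 0]
    - [[1.16, 0.12, -3.6], [0, 0, 0], 0]
    - [[1.16, 0.12, -3.6], [0, 0, 0], 0]

```text
clock: 7.62
ee_pos: [640.4, 130.8, 271.2]
tool_rot: [0.044, 0.835, 0.545, -0.063]
force: [-0.3, 0.4, -0.0]
finger_gap: 0.3
```

```bash
python3 -c "
from h import *
s=r.get_state();print(s['clock'],s['ee_pos'],s['force'],goto((400,370,280),66,0))"
```

```text
7.6167 [640.39499643 130.801961   271.16934412] [-0.25484317  0.42002649 -0.00144596] (array([ 2.98293155, -7.90625066, -0.72143459]), array([0.04785382, 1.46394853, 0.04428414]))
```

play_rows:
  rows:
    - [[2.98, -7.9, -0.72], [0, 1.46, 0], 0]
    - [[2.98, -7.9, -0.72], [0, 1.46, 0], 0]
    - [[2.98, -7.9, -0.72], [0, 1.46, 0], 0]
    - [[2.98, -7.9, -0.72], [0, 1.46, 0], 0]
    - [[2.98, -7.9, -0.72], [0, 1.46, 0], 0]
    - [[2.98, -7.9, -0.72], [0, 1.46, 0], 0]
    - [[2.98, -7.9, -0.72], [0, 1.46, 0], 0]
    - [[2.98, -7.9, -0.72], [0, 1.46, 0], 0]
    - [[2.98, -7.9, -0.72], [0, 1.46, 0], 0]
    - [[2.98, -7.9, -0.72], [0, 1.46, 0], 0]

```text
clock: 8.45
ee_pos: [398.2, 370.9, 279.0]
tool_rot: [0.002, 0.836, 0.548, 0.0]
force: [0.1, -0.5, 0.1]
finger_gap: -0.1
```

```bash
python3 - <<'E'
from h import *
np.set_printoptions(precision=2,suppress=True)
ims=[]; s=r.get_state(); print(s["clock"],s["ee_pos"],s["force"])
for n,T0 in(("top",(565.5,-23.5)),("scene",(568.5,-25))):
    c=optics.read_camera(n)
    T=fit(c,*T0,[(130,128,1)],5); E=fit(c,*T0,[(188,44,1),(138,48,1)],7); print(n,"tier",T,"cup",E,"offset",E[1:]-T[1:])
    for k,z in(("egg_cup_foot",137),("egg_cup",130),("top_tier",130),("jam_pot",24),("pitcher",24)):
        for d in spotter.pinpoint(n,k)[:1]: print(k,round(d["score"],2),at_z(c,d["uv"],z))
    ims+= [overlay(c,proj(c,[567,-24,145]),[],30,6.6), overlay(c,proj(c,[567,-24,145]),[(*T0,130,128,(0,255,0)),(*T0,130,64.5,(0,255,255)),(*E[1:],138,48,(0,0,255)),(*E[1:],188,44,(255,0,255))],30,6.6)]
im=np.vstack([np.hstack(ims[:2]),np.hstack(ims[2:])]); print(im.shape); cv2.imwrite("pics/f1.png",cv2.resize(im[:, :],None,fx=.757,fy=.757))
cv2.imwrite("pics/f1.png",im[:, :])
E
```

```text
8.45 [398.15 370.92 279.02] [ 0.12 -0.5   0.13]
top tier [ 34.71 564.2  -22.6 ] cup [105.4 562.3 -26.9] offset [-1.9 -4.3]
egg_cup_foot 0.81 [563.09 -36.86 137.  ]
egg_cup 0.75 [559.17 -17.48 130.  ]
top_tier 0.84 [563.25 -20.39 130.  ]
jam_pot 0.61 [479.78  15.01  24.  ]
pitcher 0.75 [667.3  -28.71  24.  ]
scene tier [ 47.96 568.1  -24.3 ] cup [100.32 568.1  -26.3 ] offset [ 0. -2.]
egg_cup_foot 0.93 [562.67 -22.46 137.  ]
egg_cup 0.23 [665.04 -57.56 130.  ]
top_tier 0.9 [560.66 -15.53 130.  ]
pitcher 0.67 [658.7 -24.5  24. ]
(792, 792, 3)
```

View pics/f1.png

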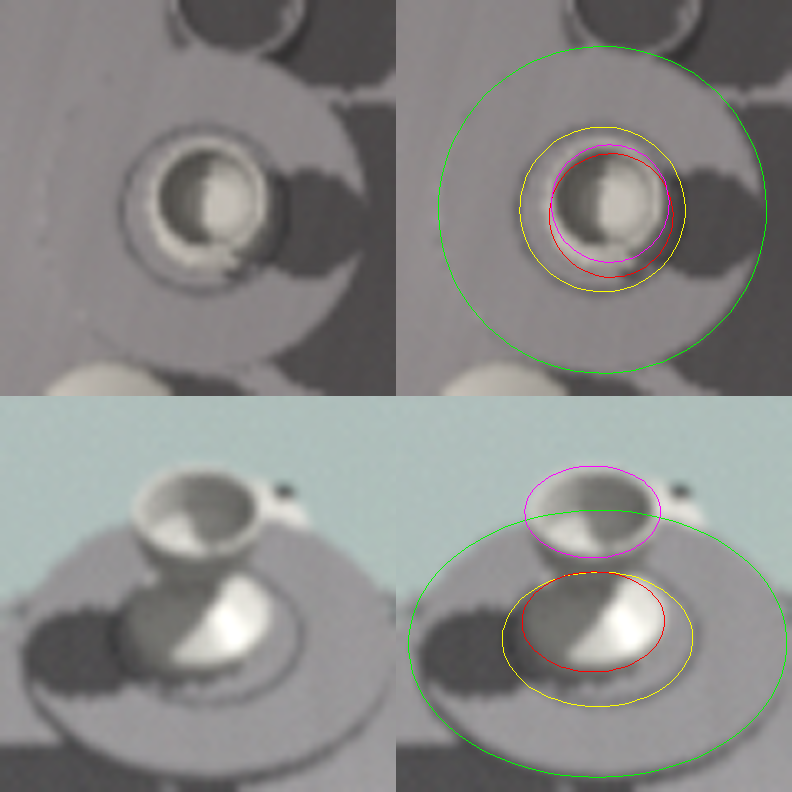

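The cup stands upright inside the visible ring, about 2–3 mm off centre against a 7.5 mm margin. The networks' jam pot and pitcher points scatter by around 10 mm, so I'll compare the pictures directly with the first ones to check nothing else moved.

```bash
python3 - <<'E'
from h import *
np.set_printoptions(precision=2,suppress=True)
for n,B in(("top",dict(jam=(281,253,10),pitcher=(302,185,9),spare=(407,240,12),honey=(420,190,14))),("scene",dict(pitcher=(335,287,14),spare=(198,280,16),honey=(188,328,22),mug=(503,241,24)))):
    a=cv2.imread(f"pics/{n}0.png",0).astype(np.float32); b=cv2.cvtColor(optics.read_camera(n)["pixels"],cv2.COLOR_RGB2GRAY).astype(np.float32)
    for k,(u,v,w) in B.items():
        sub=lambda i:i[v-w:v+w,u-w:u+w].copy()
        t=a[v-w:v+w,u-w:u+w]; res=cv2.matchTemplate(b[v-w-6:v+w+6,u-w-6:u+w+6],t,cv2.TM_CCOEFF_NORMED); _,m,_,loc=cv2.minMaxLoc(res)
        print(n,k,"shift px",np.array(loc)-6,round(m,3),"absdiff",np.abs(sub(a)-sub(b)).mean())
E
```

```text
top jam shift px [0 0] 0.999 absdiff 0.485
top pitcher shift px [0 0] 0.999 absdiff 0.5092593
top spare shift px [0 0] 0.999 absdiff 0.4392361
top honey shift px [0 0] 1.0 absdiff 0.50765306
scene pitcher shift px [0 0] 0.996 absdiff 0.92984694
scene spare shift px [0 0] 0.999 absdiff 0.7792969
scene honey shift px [0 0] 0.999 absdiff 0.8894628
scene mug shift px [0 0] 0.999 absdiff 0.84592015
```

Nothing else has moved and the caddy has not turned, so I'll hand the job in.

```bash
python3 -c "
from plant import order; print(order.finish_job())"
```

```text
the job is handed in; nothing more can be done
None
```

I pushed the egg cup to the middle of the top tier and handed the job in; no verdict came back. I used the shut fingertips low on its foot at about 25 mm/s, with the tool leaned 9° away so the bowl was never touched. The arm then backed off, rose and parked well clear. It took about 9 s of the 48 s, and force readings stayed around 2 N or less, about sensor noise.

- **Final position:** In both cameras the cup stands upright with its foot inside the engraved ring. By eye it is about 2–3 mm off centre, against a 7.5 mm margin.
- **Nothing else moved:** The jam pot, pitcher, spare cup, honey and mug match the first pictures with no pixel shift, so the caddy has not turned. I did not compare the plate and spreader this way, though the arm never went near table height.
- **Checks that disagreed:** The top-view circle fit put the cup 4.7 mm off centre, still inside the ring. That fit was biased towards the cup's inner edges. The networks' point estimates scattered by about 10 mm or more at the end, so I relied on the ring seen in the pictures.

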